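# Seat a dental cast in the corner stop

### The job

Push the dental cast with the blue base along the bench into the aluminium corner stop, until its base lies flush against both arms of the stop, in the corner. Only push it with the fingers: do not pick it up or tip it, and leave the other things on the bench where they are. Finish with the robot clear of everything.

Things in the scene. Friction and masses are not known exactly. Their poses are not given: they have to be found in the camera images.
- cast: The loose cast to push, about 0.2 kg: rectangular blue base 80 mm (its x) by 70 mm (y), 24 mm tall, with a horseshoe of ivory teeth on top up to 38 mm above the bench, set in 3 mm or more from the base's edges. Origin at the centre of the underside, z up, front teeth towards +x. It starts on the robot's side of the stop, its x axis within 35 degrees of the stop's.
- cast_corner (a point): The lower corner of the blue base at its +x, +y end: 40 mm along x and 35 mm along y from the cast's origin. This corner goes into the corner of the stop.
- stop: Fixed L of aluminium bars 12 mm wide, 18 mm tall. Origin: inside corner at bench height. Working faces: back arm x = 0, from y = 0 to -200 mm; side arm y = 0, from x = 0 to -110 mm. x points away from the robot within 15 degrees. A seated cast has its origin at x -40, y -35 mm and its axes parallel to the stop's; a dark flush 80 x 70 mm rectangle marks that place.
- stop_corner (a point): The inside corner of the stop at bench height (the same point as the stop's origin).
- spare_cast: A similar loose cast on a grey base, 80 x 70 x 38 mm, origin at the centre of its underside. Leave it where it stands.
- jar: Small closed jar with a black lid, 48 mm across, 60 mm tall, origin at the centre of its underside. Leave it where it stands.
- dish: Shallow round steel dish, 90 mm across, 14 mm tall, origin at the centre of its underside. Leave it where it stands.
- handpiece: Grey-blue lab handpiece lying on two black feet, 156 mm long along its x, 40 mm wide at the feet, 30 mm tall, origin under its middle at bench height. Leave it where it stands.
Things that resemble listed ones, but are neither listed nor needed, are in the scene too. What is shaped like the cast but orange or red is not meant.

How it is judged:
By the outcome, as a careful person would: the job done as asked, in the order asked, and still so for the second after the job is handed in, with the robot touching nothing.
It also fails if it takes over 61 s, if anything falls off the work surface, if the arm or the gripper's body presses on something with over 40 N, if the wrist force passes 120 N, or if a joint passes its speed limit or range.

### The arm

A 7-joint arm with a two-finger parallel gripper is mounted at the origin on the work surface. World frame = base frame: x ahead of the robot, y to its left, z up, the work surface at z = 0. Lengths are in mm, angles in rad, forces in N, time in s.
With the tool pointing down it reaches from about 400 to 875 mm from the base axis. Payload 4.4 kg.
Tool frame: the origin (TCP) lies at the very end of the fingers, on their centre line; the grasp point (between the pads) lies 19 mm behind it; y points along the fingers, z is the direction in which the jaws open and shut, and the axes are right-handed (so a half turn about y gives the same grasp; the last joint's range is limited). The gripper opens to 85 mm and grips with 20 to 120 N. Pads are 22 mm wide; open, the fingers measure 114 mm over their backs; the gripper's body (76 mm by 85 mm) begins 54 mm behind the grasp point. The pads swing forward as they close: fully open they stand 13 mm farther back than shut.
Start: joints at [1.136, 0.628, 0.038, 1.517, -0.027, 0.996, -0.02], TCP at [234.351, -606.298, 231.313] pointing down, gripper open.
Joint ranges: [-3.06, 3.06], [-0.37, 2.12], [-1.25, 1.32], [0.18, 2.47], [-1.1, 4.24], [0.23, 1.98], [-2.94, 2.94]. Speed limits (rad/s): [2.57, 2.57, 3.14, 3.14, 3.14, 3.14, 3.14].

### API

Orientations are given as [roll, pitch, yaw] about the fixed x, y, z axes, in that order (R = Rz(yaw) Ry(pitch) Rx(roll)).
In Python, from cell import * gives the robot as it stands.
- The arm moves only by the tool apply_moves, never from a script. Its argument "targets" is a list of rows, each a list of 6 numbers: the shift along the tool's x, y, z in units of 40 mm (1.0 is 40 mm), then the turn, a rotation vector about the tool's x, y, z in units of 8 degrees (1.0 is 8 degrees). A call has 1 to 12 rows; each row shifts and turns the commanded pose from where the row before left it, along the tool's axes as they then stand; what a row does not reach is not made up. A row lasts 1/8 s, in which the tool goes at most 62.5 mm and 10.7 degrees, less where a joint would pass 70% of its speed; a pose out of reach is approached as far as the arm can. A call is refused whole if a number of a shift passes 1 or a number of a turn 1, either way. A call with a gripper value outside its range is refused whole. "jaw" is the gripper command: -1 is shut, 1 is fully open, values between are in proportion, set as the call begins (left out, the last holds). The fingers move at their own pace and stop on an object; the grip force is fixed at half the most. Time passes only in rows, so rows that do not move let the fingers close. It gives the time, the measured TCP pose, the force and the opening at its end, in the units of the state.
- read_state(): the state, without advancing time (a new reading comes with each control period).
- get_image(name): name is "side" or "top"; returns the picture (420x560x3 uint8, red, green, blue); there is no depth.
- calibration(name): a dict with "fx", "fy", "cx", "cy" (pixels), "world_from_camera" (4x4, takes a point from camera to world coordinates). Camera axes: x right, y down, z forward; pixel columns grow to the right and rows downward; lengths in mm; the calibration is good to about 2 mm. A picture is of the moment at which its call begins. calibration takes no time and is no camera call.
- finish_job(): hands the job in, once; it reports no verdict.
The state is a dict: "clock": time; "qpos": joint angles; "qd": joint speeds; "tau": joint torques, N m; "eef_pos": TCP position; "tool_rot": TCP orientation; "force": force on the tool from outside, world axes, zero at the start; "torque": the same for the moment, N m; "width": finger opening in mm.
Only numpy, scipy, OpenCV 4.12 (cv2) and the standard library are available. Lean on these libraries where they do the work, as an engineer would, in place of code of your own. Each camera call takes 0.05 s, during which the arm holds its last target. There are 200 camera calls.

## Working session

There is one attempt and no reset: what is moved stays moved. The work goes in short steps, Python scripts to look and compute and a tool call to move; the robot and the scene stay as the last step left them, time stands still between calls to the robot, and variables do not carry over. Pictures are saved under pics/ and viewed, about 8 in all and at most 12, crops included, and the job is handed in when it is done.

Besides the shell and the picture viewer there is one more tool, called by a JSON object that holds its "name" and its "arguments". apply_moves: Moves the arm, as the interface text tells. Its arguments: {"type":"object","properties":{"targets":{"type":"array"},"jaw":{"type":"number"}},"required":["targets"]}

```bash
ls; mkdir -p pics
python3 - <<'E'
from cell import *
import cv2,numpy as np
a=get_image("top");b=get_image("side")
np.save("top0.npy",a);np.save("side0.npy",b)
cv2.imwrite("pics/top0.png",a[:,:,::-1]);cv2.imwrite("pics/side0.png",b[:,:,::-1])
for n in("top","side"):
    print(n,calibration(n))
print(read_state())
E
```

```text
pics
top {'fx': 538.9062873616309, 'fy': 538.9062873616309, 'cx': 278.90579630575655, 'cy': 212.99288810634945, 'world_from_camera': array([[-3.01283146e-02, -9.77355310e-01,  2.09448996e-01,
         2.52663548e+02],
       [-9.99541756e-01,  2.88458363e-02, -9.17587190e-03,
        -1.53971647e+01],
       [ 2.92635568e-03, -2.09629470e-01, -9.77776519e-01,
         1.18939469e+03],
       [ 0.00000000e+00,  0.00000000e+00,  0.00000000e+00,
         1.00000000e+00]])}
side {'fx': 462.6650241354925, 'fy': 462.6650241354925, 'cx': 279.6369910434529, 'cy': 208.90686193329063, 'world_from_camera': array([[-7.00650385e-01, -4.92028070e-01,  5.16717927e-01,
        -3.64658423e+01],
       [-7.13349360e-01,  4.98172213e-01, -4.92906823e-01,
         5.04524364e+02],
       [-1.48905202e-02, -7.13955758e-01, -7.00032462e-01,
         8.05323651e+02],
       [ 0.00000000e+00,  0.00000000e+00,  0.00000000e+00,
         1.00000000e+00]])}
{'clock': 0.1, 'qpos': array([ 1.13618513,  0.62928943,  0.03845274,  1.51824594, -0.02696541,
        0.99630253, -0.0199958 ]), 'qd': array([-0.00121439, -0.001881  ,  0.00028876, -0.00378797,  0.00011609,
       -0.00038546,  0.00108811]), 'tau': array([ 2.37163003e-03, -5.64534974e+01,  1.23030379e+00, -1.93973279e+01,
        1.12476374e-02,  5.46387761e-03, -1.05573636e-05]), 'eef_pos': array([ 234.1452294 , -605.77068489,  230.46505679]), 'tool_rot': array([-1.57252264e+00, -5.26049353e-05, -2.77276435e+00]), 'force': array([ 0.20004716, -0.55676096, -0.29859161]), 'torque': array([ 0.01141045, -0.03868488,  0.01270023]), 'width': 85.46437814193958}
```

View pics/top0.png

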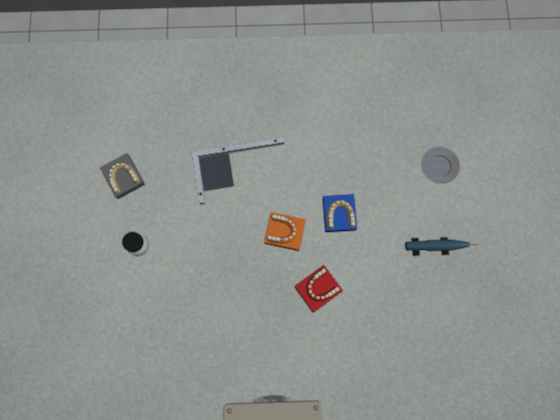

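View pics/side0.png

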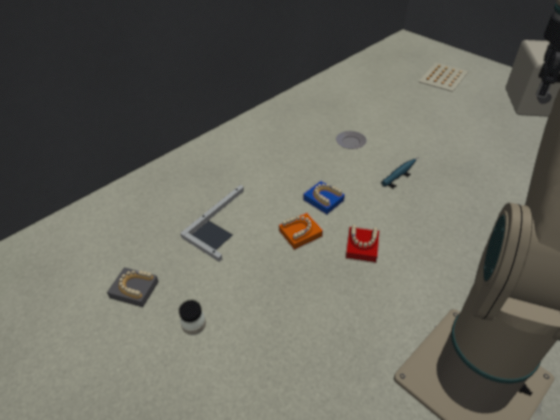

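Top view: blue cast at (340,213). The lookalikes are the orange cast (285,231), the red cast (319,289) and the grey spare (122,176). The inside corner of the stop is at about (201,155), with the dark rectangle at (216,171). I choose the blue one and will check it in a close crop while measuring.

```bash
cat > h.py <<'E'
import cv2,numpy as np
from cell import *
def ray(n,uv):
    c=calibration(n);T=c["world_from_camera"]
    d=np.array([(uv[0]-c["cx"])/c["fx"],(uv[1]-c["cy"])/c["fy"],1.])
    return T[:3,3],T[:3,:3]@d
def onz(n,uv,z):
    o,d=ray(n,uv);return (o+d*(z-o[2])/d[2])
def tri(u1,u2):
    o1,d1=ray("top",u1);o2,d2=ray("side",u2)
    s=np.linalg.lstsq(np.c_[d1,-d2],o2-o1,rcond=None)[0]
    p,q=o1+s[0]*d1,o2+s[1]*d2
    return (p+q)/2,np.linalg.norm(p-q)
def big(m):
    n,l,s,c=cv2.connectedComponentsWithStats(m.astype(np.uint8));i=1+np.argmax(s[1:,4]);return (l==i).astype(np.uint8)
def blue(im,name,win):
    a=cv2.resize(im,None,fx=4,fy=4,interpolation=cv2.INTER_CUBIC)
    h=cv2.cvtColor(a,cv2.COLOR_RGB2HSV).astype(int)
    m=(abs(h[...,0]-113)<14)&(h[...,1]>140)&(h[...,2]>50)
    m=big(cv2.morphologyEx(m.astype(np.uint8),cv2.MORPH_CLOSE,np.ones((5,5))))
    return a,m
def hull(m):
    c=max(cv2.findContours(m,cv2.RETR_EXTERNAL,cv2.CHAIN_APPROX_NONE)[0],key=cv2.contourArea)
    return cv2.convexHull(c)
E
python3 - <<'E'
from h import *
t=np.load("top0.npy");s=np.load("side0.npy")
for n,im in(("top",t),("side",s)):
    a,m=blue(im,n,0);H=hull(m)
    ap=cv2.approxPolyDP(H,6,True)[:,0]
    print(n,((ap+.5)/4-.5).round(1).tolist(), a[...,:][m>0].mean(0))
    for p in (ap+.5)/4-.5: print(onz(n,p,0).round(0)[:2],onz(n,p,24).round(0)[:2])
b=lambda im,x,y,w,h,W,Hh:cv2.resize(im[y:y+h,x:x+w],(W,Hh),interpolation=cv2.INTER_CUBIC)
out=np.vstack([np.hstack([b(t,185,130,110,80,400,300),b(t,300,170,110,80,400,300)]),np.hstack([b(s,175,180,110,80,400,300),b(s,270,160,110,80,400,300)])])
cv2.imwrite("pics/c1.png",out[:,:,::-1])
E
```

```text
top [[352.9, 194.4], [356.1, 228.1], [325.6, 230.9], [323.1, 196.4]] [ 40.69406663  74.91996846 147.27291543]
[ 546. -196.] [ 540. -192.]
[ 468. -199.] [ 463. -195.]
[ 463. -130.] [ 459. -128.]
[ 543. -128.] [ 537. -126.]
side [[304.1, 193.9], [313.9, 186.6], [342.9, 195.1], [341.6, 200.1], [326.4, 212.4], [305.1, 199.6]] [ 25.01471097  54.83108342 108.128072  ]
[ 553. -145.] [ 535. -126.]
[ 554. -184.] [ 536. -163.]
[ 479. -211.] [ 463. -190.]
[ 469. -195.] [ 454. -174.]
[ 467. -135.] [ 452. -116.]
[ 536. -131.] [ 519. -113.]
```

View pics/c1.png

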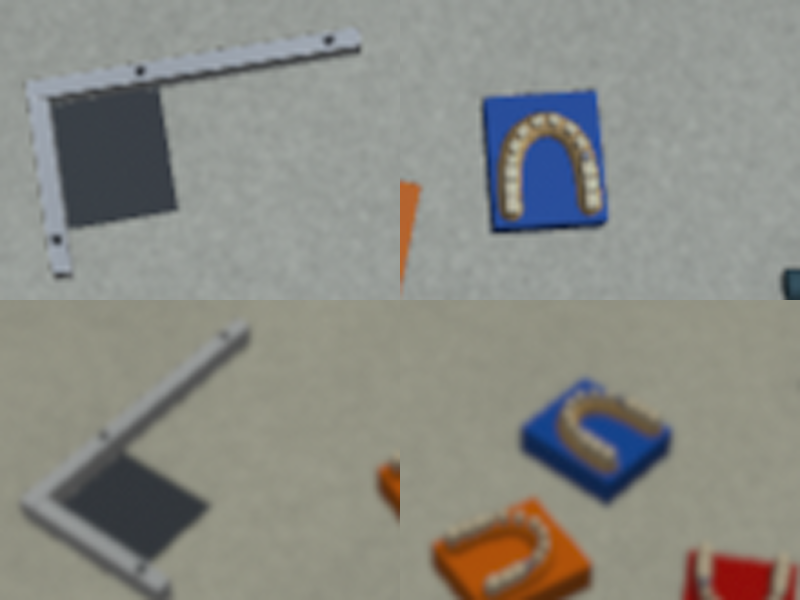

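Crop: the blue cast's teeth front points up, which is +x. The dark rectangle and both inner faces of the stop are fully visible. Next I work out the stop and cast poses, checking heights from both views.

```bash
cat >> h.py <<'E'
def dark(im,win):
    x0,y0,x1,y1=win
    a=cv2.resize(im,None,fx=4,fy=4,interpolation=cv2.INTER_CUBIC)
    m=np.zeros(a.shape[:2],np.uint8);g=a.max(2);m[4*y0:4*y1,4*x0:4*x1]=(g<90)[4*y0:4*y1,4*x0:4*x1]
    return big(m)
def quad(m,eps=10):
    H=hull(m)
    e=eps
    ap=cv2.approxPolyDP(H,e,True)
    while len(ap)>4 and e<40: e+=2;ap=cv2.approxPolyDP(H,e,True)
    return (ap[:,0]+.5)/4-.5
E
python3 - <<'E'
from h import *
t=np.load("top0.npy");s=np.load("side0.npy")
for n,im,w in(("top",t,(198,145,240,195)),("side",s,(180,210,240,255))):
    m=dark(im,w);q=quad(m);W=np.array([onz(n,p,0)[:2] for p in q])
    print(n,q.round(1).tolist(),W.round(1).tolist(),[round(np.linalg.norm(W[i]-W[i-1]),1) for i in range(len(W))],[round(np.degrees(np.arctan2(*(W[i]-W[i-1])[::-1])),1) for i in range(len(W))])
# triangulate: stop outer-corner top, bar hole spots; cast near-robot left top corner, front-right top
cr=lambda x0,y0,p:(x0+p[0]*110/400-.4,y0+p[1]*80/300-.4)
for name,p,q in [("bar end/back top far",(357,28),(243,322)),("hole mid",(140,71),(103,435)),("hole side",(57,239),(142,568)),("dark near corner",(176,208),(210,505))]:
    print(name,[x.round(1) if hasattr(x,'round') else x for x in tri(cr(185,130,p),cr(175,180,q))])
for name,p,q in [("cast top front-left",(484-400,98),(522-400,432)),("cast top back-left",(493-400,222),(606-400,472)),("front-right top",(596-400,90),(585-400,378)),("back right top",(606-400,214),(668-400,432))]:
    print(name,[x.round(1) for x in tri(cr(300,170,p),cr(270,160,q))])
E
```

```text
top [[239.4, 149.4], [232.9, 185.1], [203.9, 189.9], [198.4, 156.1]] [[660.7, 60.4], [575.6, 76.5], [566.3, 142.6], [647.1, 155.2]] [np.float64(95.8), np.float64(86.7), np.float64(66.8), np.float64(81.8)] [np.float64(-81.8), np.float64(169.3), np.float64(98.0), np.float64(8.9)]
side [[219.1, 209.6], [231.1, 235.1], [215.4, 248.9], [189.9, 231.4]] [[663.4, 45.2], [576.4, 79.6], [569.4, 132.6], [655.4, 141.0]] [np.float64(96.2), np.float64(93.6), np.float64(53.5), np.float64(86.4)] [np.float64(-85.3), np.float64(158.4), np.float64(97.4), np.float64(5.6)]
bar end/back top far [array([ 812.3,  -69.5, -434.4]), np.float64(75.4)]
hole mid [array([ 768.1,  116.2, -383.5]), np.float64(63.9)]
hole side [array([ 621. ,  181.8, -341.8]), np.float64(58.2)]
dark near corner [array([ 656.5,   90.1, -395.5]), np.float64(60.4)]
cast top front-left [array([ 618.7, -181. , -416.3]), np.float64(62.3)]
cast top back-left [array([ 511.5, -176.9, -370.8]), np.float64(53.2)]
front-right top [array([ 627.3, -277.8, -433.5]), np.float64(61.3)]
back right top [array([ 522.4, -276.1, -418.1]), np.float64(55.8)]
```

Run:
```python
from h import *
cr=lambda x0,y0,p:(x0+p[0]*110/400-.4,y0+p[1]*80/300-.4)
for name,p,q in [("bar end top far",(357,28),(243,22)),("hole mid",(140,71),(103,135)),("hole side",(57,239),(142,268)),("dark near corner",(176,208),(210,205)),("dark inner corner",(50,98),(45,202))]:
    print(name,[x.round(1) for x in tri(cr(185,130,p),cr(175,180,q))],onz("top",cr(185,130,p),0).round(1)[:2],onz("top",cr(185,130,p),18).round(1)[:2])
for name,p,q in [("cast top front-left",(84,98),(122,132)),("back-left",(93,222),(206,172)),("front-right",(196,90),(185,78)),("back right",(206,214),(268,132))]:
    print(name,[x.round(1) for x in tri(cr(300,170,p),cr(270,160,q))],onz("top",cr(300,170,p),24).round(1)[:2])
def cut(p,ya):return p
# dark rect lines, top view, bench height
P={k:onz("top",cr(185,130,p),0)[:2] for k,p in dict(tr=(158,92),br=(176,208),bl=(68,228),tl=(50,98)).items()}
for k in P: print(k,P[k].round(1))
ang=lambda d:np.degrees(np.arctan2(d[1],d[0]))
print(ang(P['tr']-P['br']),ang(P['tl']-P['bl']),ang(P['bl']-P['br'])-90,ang(P['tl']-P['tr'])-90)
c=sum(P.values())/4;print("centre",c)
# other objects, top view, rough
for k,p,z in [("orange TL",(273,213),24),("orange TR",(305,217),24),("orange BR",(300,249),24),("dish",(440,165),14)]: print(k,onz("top",p,z).round(0)[:2])
```

```text
bar end top far [array([680.3, -42. ,  15.4]), np.float64(4.4)] [687.8 -41. ] [681.2 -40.6]
hole mid [array([657.5,  96.5,  19.7]), np.float64(1.1)] [663.9  98. ] [657.6  96.3]
hole side [array([553.5, 148.1,  18.5]), np.float64(0.5)] [558.4 150.8] [553.8 148.3]
dark near corner [array([575.6,  76.2,   0.9]), np.float64(0.3)] [575.7  76.2] [570.8  74.8]
dark inner corner [array([645.1, 154.2,  10.5]), np.float64(1.4)] [648.1 155.3] [642.1 152.7]
cast top front-left [array([ 539.4, -126. ,   18.3]), np.float64(1.8)] [ 538.7 -125. ]
back-left [array([ 462.2, -126. ,   33.2]), np.float64(0.3)] [ 463.8 -126.9]
front-right [array([ 541.9, -194.3,   22. ]), np.float64(0.4)] [ 541.6 -193.9]
back right [array([ 467.3, -196.5,   18.5]), np.float64(0.6)] [ 466.5 -195.5]
tr [649.9  86.7]
br [575.7  76.2]
bl [565.1 143.9]
tl [648.1 155.3]
8.064291255430378 7.794646477999024 8.874921044432867 1.5624584209824377
centre [609.69956604 115.52190809]
orange TL [503. -13.]
orange TR [492. -84.]
orange BR [421. -70.]
dish [ 605. -396.]
```

The stop's inside corner is at about (645.5, 156) with a yaw of about 8.2°. The cast is at about (502.5, -160) with a yaw of about 2°. Heights check out at 18 to 20 mm for the bars and about 23 mm for the cast top. First I push from behind in stop +x to clear the orange cast, then in stop +y, then seat it.

{"name": "apply_moves", "arguments": {"targets": [[-0.93,0,-0.93,0,0,0],[-0.93,0,-0.93,0,0,0],[-0.93,0,-0.93,0,0,0],[-0.93,0,-0.93,0,0,0],[-0.93,0,-0.93,0,0,0],[-0.93,0,-0.93,0,0,0],[-0.93,0,-0.93,0,0,0],[-0.93,0,-0.93,0,0,0],[-0.93,0,-0.93,0,0,0],[0,0.9,0,0,0.8,0],[0,0.9,0,0,0.8,0],[0,0,0,0,0,0]], "jaw": -0.3}}

```text
clock: 1.6
eef_pos: [424.0, -172.4, 157.5]
tool_rot: [-1.573, -0.005, -2.995]
force: [-0.4, -0.7, 0.4]
width: 29.7
```

{"name": "apply_moves", "arguments": {"targets": [[0,0.9,0,0,0,0],[0,0.9,0,0,0,0],[0,0.9,0,0,0,0],[0,0.6,0,0,0,0],[0,0.45,0,0,0,0],[0,0,0,0,0,0]]}}

```text
clock: 2.35
eef_pos: [424.4, -174.5, 20.2]
tool_rot: [-1.575, -0.014, -2.993]
force: [0.4, -0.2, 1.4]
width: 29.9
```

Run:
```python
from h import *
a=get_image("top");b=get_image("side")
c=lambda im,x,y:cv2.resize(im[y:y+120,x:x+80],(400,600),interpolation=cv2.INTER_CUBIC)
print(read_state()["eef_pos"],read_state()["force"])
cv2.imwrite("pics/c2.png",np.hstack([c(a,295,180),c(b,290,150)])[:,:,::-1])
```

```text
[ 424.70880156 -174.48125809   20.74386994] [-0.40265001  0.4284326  -0.12731172]
```

View pics/c2.png

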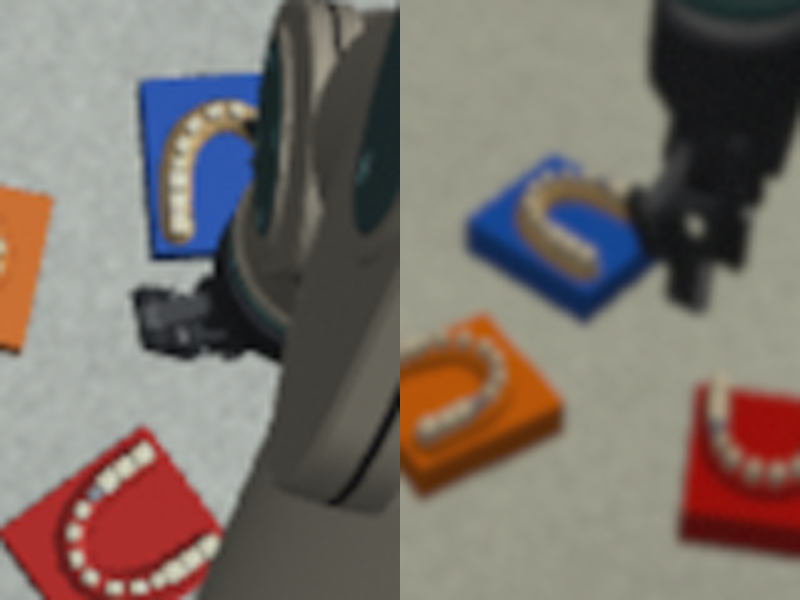

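Crop: the fingers are behind the cast, clear of red and orange, with the left fingertip at about (348,211) in the side view. z is 20 with no force, so I lower further and start the push.

{"name": "apply_moves", "arguments": {"targets": [[0,0.2,0,0,0,0],[0,0.1,0,0,0,0],[0,0,0,0,0,0]]}}

```text
clock: 2.82
eef_pos: [424.1, -174.3, 8.5]
tool_rot: [-1.574, -0.014, -2.996]
force: [-0.4, 0.0, -0.8]
width: 29.7
```

{"name": "apply_moves", "arguments": {"targets": [[-0.3,0,0,0,0,0],[-0.3,0,0,0,0,0],[-0.25,0,0,0,0,0],[-0.25,0,0,0,0,0],[-0.25,0,0,0,0,0],[-0.25,0,0,0,0,0],[-0.25,0,0,0,0,0],[-0.25,0,0,0,0,0],[-0.25,0,0,0,0,0],[-0.25,0,0,0,0,0],[-0.25,0,0,0,0,0],[0,0,0,0,0,0]]}}

```text
clock: 4.32
eef_pos: [538.7, -156.8, 6.2]
tool_rot: [-1.575, -0.011, -2.995]
force: [-0.7, -1.4, 0.4]
width: 30.2
```

```bash
cat >> h.py <<'E'
C=np.array([645.5,156.]);psi=np.radians(8.2)
R=np.array([[np.cos(psi),-np.sin(psi)],[np.sin(psi),np.cos(psi)]])
def stopf(p): return R.T@(np.asarray(p)[:2]-C)
def look(tag=None,win=None):
    s=read_state();print("tcp'",stopf(s["eef_pos"]).round(1),"z",s["eef_pos"][2].round(1),"yaw",np.degrees(s["tool_rot"][2]).round(1),"F",s["force"].round(1))
    a=get_image("top");b=get_image("side")
    for n,im in(("top",a),("side",b)):
        _,m=blue(im,n,0);q=cv2.approxPolyDP(hull(m),6,True)[:,0];q=(q+.5)/4-.5
        print(n,[stopf(onz(n,p,24)).round(0).tolist() for p in q])
    if tag:
        x,y,X,Y=win
        c=lambda im,x,y:cv2.resize(im[y:y+120,x:x+80],(400,600),interpolation=cv2.INTER_CUBIC)
        cv2.imwrite(f"pics/{tag}.png",np.hstack([c(a,x,y),c(b,X,Y)])[:,:,::-1])
E
python3 -c "
from h import *
look('c3',(265,120,265,130))"
```

```text
tcp' [-150.3 -294.3] z 6.2 yaw -171.6 F [-0.7 -1.4  0.4]
top [[-61.0, -292.0], [-68.0, -292.0], [-118.0, -253.0], [-61.0, -254.0]]
side [[-62.0, -258.0], [-63.0, -293.0], [-131.0, -281.0], [-145.0, -265.0], [-142.0, -240.0], [-78.0, -240.0]]
```

View pics/c3.png

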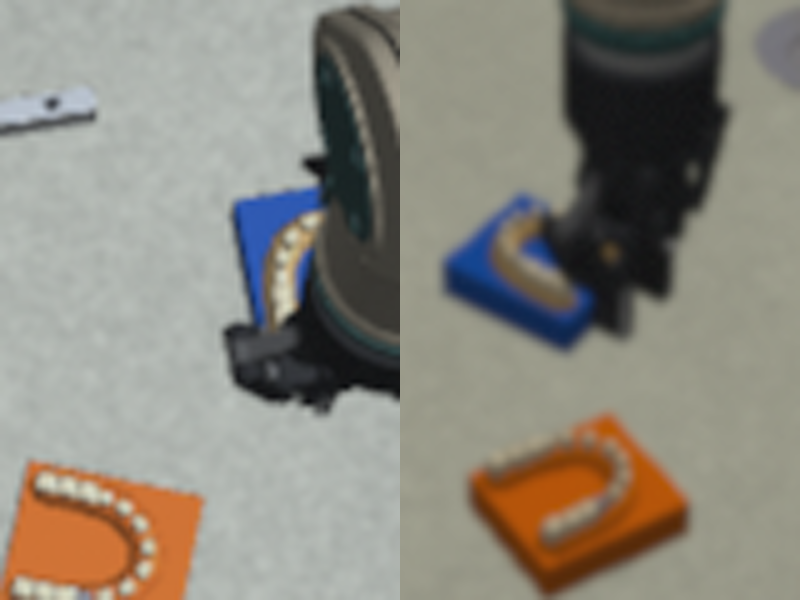

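{"name": "apply_moves", "arguments": {"targets": [[-0.2,0,0,0,0,0],[-0.2,0,0,0,0,0],[-0.2,0,0,0,0,0],[-0.2,-0.03,0,0,0,0],[-0.2,0,0,0,0,0],[-0.15,0,0,0,0,0],[0,0,0,0,0,0]]}}

```text
clock: 5.3
eef_pos: [583.2, -150.3, 6.7]
tool_rot: [-1.575, -0.012, -2.995]
force: [-0.6, 0.0, 0.4]
width: 29.5
```

{"name": "apply_moves", "arguments": {"targets": [[0.5,0,0,0,0,0],[0,-0.5,0,0,0,0],[0,-0.9,0,0,0,0],[0,-0.9,0,0,0,0],[-0.9,0,0.9,0,0,0],[-0.9,0,0.9,0,0,0],[0,0,0,0,-1,0],[0,0,0,0,-1,0],[0,0,0,0,-1,0],[0,0,0,0,-1,0],[0,0,0,0,-1,0],[0,0,0,0,-1,0]]}}

```text
clock: 6.8
eef_pos: [646.9, -214.6, 99.6]
tool_rot: [-1.581, -0.005, -2.154]
force: [-0.1, -0.3, -1.4]
width: 30.0
```

{"name": "apply_moves", "arguments": {"targets": [[0,0,0,0,-1,0],[0,0,0,0,-1,0],[0,0,0,0,-1,0],[0,0,0,0,-1,0],[0,0,0,0,-1,0],[0,0,0,0,-0.2,0],[0,0,0,0,0,0]]}}

```text
clock: 7.68
eef_pos: [645.9, -214.7, 98.5]
tool_rot: [-1.584, 0.004, -1.434]
force: [-0.2, -0.2, 0.5]
width: 29.8
```

```bash
python3 -c "
from h import *
look();print(read_state()['qpos'].round(2))"
```

```text
tcp' [ -52.5 -366.9] z 98.5 yaw -82.2 F [-0.2 -0.2  0.5]
top [[-16.0, -320.0], [-87.0, -322.0], [-97.0, -317.0], [-97.0, -253.0], [-17.0, -254.0]]
side [[-18.0, -256.0], [-19.0, -290.0], [-92.0, -313.0], [-98.0, -307.0], [-101.0, -240.0], [-34.0, -240.0]]
[ 0.68  0.95 -0.78  1.5   0.74  1.02 -0.16]
```

{"name": "apply_moves", "arguments": {"targets": [[0,0.8,-0.1,0,0,0],[0,0.8,0,0,0,0],[0,0.4,0,0,0,0],[0,0.2,0,0,0,0],[0,0,0,0,0,0]]}}

```text
clock: 8.4
eef_pos: [640.3, -214.7, 9.9]
tool_rot: [-1.585, 0.004, -1.432]
force: [0.6, -0.8, -0.2]
width: 29.9
```

{"name": "apply_moves", "arguments": {"targets": [[-0.3,0,0,0,0,0],[-0.3,0.03,0,0,0,0],[-0.3,0,0,0,0,0],[-0.3,0,0,0,0,0],[-0.3,0,0,0,0,0],[-0.3,0,0,0,0,0],[-0.3,0,0,0,0,0],[-0.3,0,0,0,0,0],[-0.3,0,0,0,0,0],[-0.3,0,0,0,0,0],[-0.2,0,0,0,0,0],[0,0,0,0,0,0]]}}

```text
clock: 9.9
eef_pos: [621.8, -86.1, 8.8]
tool_rot: [-1.586, 0.006, -1.43]
force: [0.5, 0.5, -0.4]
width: 30.0
```

```bash
python3 -c "
from h import *
look('c4',(215,120,200,150))"
```

```text
tcp' [ -58.  -236.2] z 8.8 yaw -81.9 F [ 0.5  0.5 -0.4]
top [[-16.0, -210.0], [-46.0, -225.0], [-96.0, -221.0], [-97.0, -157.0], [-17.0, -156.0]]
side [[-17.0, -156.0], [-17.0, -190.0], [-91.0, -219.0], [-103.0, -203.0], [-102.0, -144.0], [-33.0, -143.0]]
```

View pics/c4.png

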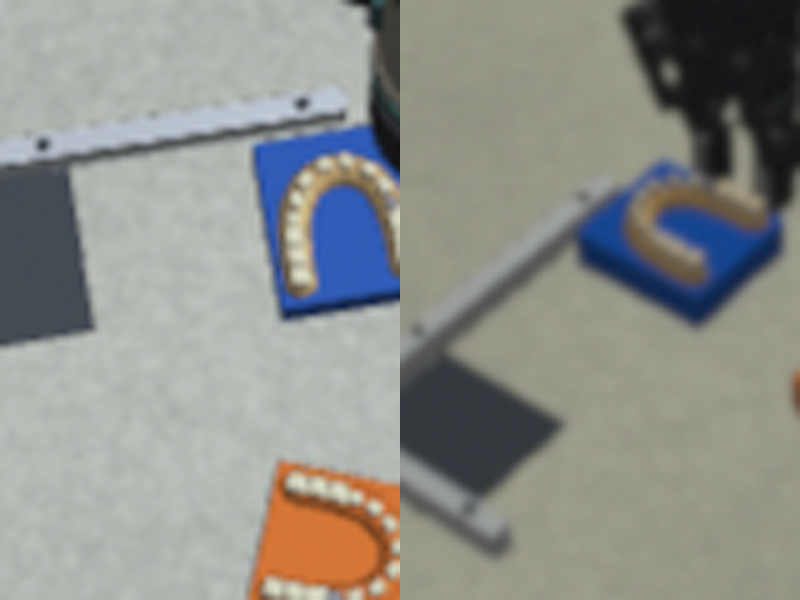

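Crop: the cast is square with the stop, with about 16 mm between it and the back arm, and clear of orange. I continue along +y.

{"name": "apply_moves", "arguments": {"targets": [[-0.3,0,0,0,0,0],[-0.35,0,0,0,0,0],[-0.35,0,0,0,0,0],[-0.35,0,0,0,0,0],[-0.35,0,0,0,0,0],[-0.35,0,0,0,0,0],[-0.35,0,0,0,0,0],[-0.35,0,0,0,0,0],[-0.35,0,0,0,0,0],[-0.3,0,0,0,0,0],[-0.2,0,0,0,0,0],[0,0,0,0,0,0]]}}

```text
clock: 11.5
eef_pos: [602.2, 55.7, 9.7]
tool_rot: [-1.585, 0.005, -1.431]
force: [-0.0, 0.4, 0.7]
width: 29.9
```

```bash
python3 -c "
from h import *
look()"
```

```text
tcp' [-57.1 -93.1] z 9.7 yaw -82.0 F [-0.   0.4  0.7]
top [[-14.0, -49.0], [-85.0, -80.0], [-95.0, -78.0], [-96.0, -15.0], [-84.0, -11.0], [-15.0, -12.0]]
side [[-14.0, -14.0], [-15.0, -51.0], [-89.0, -76.0], [-102.0, -64.0], [-99.0, -3.0], [-29.0, -2.0]]
```

{"name": "apply_moves", "arguments": {"targets": [[-0.08,0,0,0,0,0],[-0.08,0,0,0,0,0],[-0.05,0,0,0,0,0],[-0.03,0,0,0,0,0],[-0.03,0,0,0,0,0],[0,0,0,0,0,0]]}}

```text
clock: 12.35
eef_pos: [600.7, 65.5, 9.6]
tool_rot: [-1.585, 0.004, -1.432]
force: [-0.7, -0.2, -0.2]
width: 29.7
```

{"name": "apply_moves", "arguments": {"targets": [[-0.03,0,0,0,0,0],[-0.03,0,0,0,0,0],[0,0,0,0,0,0]]}}

```text
clock: 12.72
eef_pos: [600.4, 67.1, 9.6]
tool_rot: [-1.586, 0.003, -1.432]
force: [0.5, -2.6, 0.1]
width: 30.0
```

{"name": "apply_moves", "arguments": {"targets": [[-0.03,0,0,0,0,0],[-0.03,0,0,0,0,0],[0,0,0,0,0,0]]}}

```text
clock: 13.1
eef_pos: [600.3, 67.1, 9.6]
tool_rot: [-1.586, -0.0, -1.433]
force: [-0.4, -6.0, 2.3]
width: 29.9
```

{"name": "apply_moves", "arguments": {"targets": [[0.3,0,0,0,0,0],[0.3,0,0,0,0,0],[0,-0.8,0,0,0,0],[0,-0.8,0,0,0,0],[0,-0.7,0,0,0,0],[-0.83,0,-0.98,0,1,0]], "jaw": -0.53}}

```text
clock: 13.85
eef_pos: [565.5, 72.3, 103.9]
tool_rot: [-1.579, 0.005, -1.582]
force: [-0.8, 1.8, -0.8]
width: 20.2
```

{"name": "apply_moves", "arguments": {"targets": [[0,0,0,0,1,0],[0,0,0,0,1,0],[0,0,0,0,1,0],[0,0,0,0,1,0],[0,0,0,0,1,0],[0,0,0,0,1,0],[0,0,0,0,1,0],[0,0,0,0,1,0],[0,0,0,0,1,0],[0,0,0,0,1,0],[0,0,0,0,0.2,0],[0,0,0,0,0,0]]}}

```text
clock: 15.35
eef_pos: [561.4, 73.5, 102.2]
tool_rot: [-1.575, -0.015, -2.994]
force: [-0.1, 0.4, -0.6]
width: 20.3
```

```bash
python3 -c "
from h import *
look()"
```

```text
tcp' [-95.  -69.6] z 102.2 yaw -171.5 F [-0.1  0.4 -0.6]
top [[-65.0, -37.0], [-74.0, -41.0], [-95.0, -39.0], [-95.0, -4.0], [-81.0, -3.0], [-68.0, -22.0]]
side [[-90.0, -65.0], [-102.0, -53.0], [-102.0, -5.0], [-83.0, -1.0], [-44.0, -30.0], [-42.0, -38.0]]
```

{"name": "apply_moves", "arguments": {"targets": [[0.55,0,-0.38,0,0,0],[0.55,0,-0.38,0,0,0],[0,0,0,0,0,0]]}}

```text
clock: 15.82
eef_pos: [511.7, 98.2, 103.0]
tool_rot: [-1.575, -0.016, -2.992]
force: [0.8, -0.8, 0.7]
width: 20.3
```

{"name": "apply_moves", "arguments": {"targets": [[0,0.8,0,0,0,0],[0,0.8,0,0,0,0],[0,0.4,0,0,0,0],[0,0.25,0,0,0,0],[0,0,0,0,0,0]]}}

```text
clock: 16.45
eef_pos: [512.2, 97.3, 12.8]
tool_rot: [-1.575, -0.015, -2.996]
force: [0.3, 0.4, 0.9]
width: 20.3
```

```bash
python3 -c "
from h import *
look()"
```

```text
tcp' [-140.3  -39.1] z 12.8 yaw -171.6 F [0.3 0.4 0.9]Traceback (most recent call last):
  File "<string>", line 3, in <module>
    look()
    ~~~~^^
  File "h.py", line 43, in look
    _,m=blue(im,n,0);q=cv2.approxPolyDP(hull(m),6,True)[:,0];q=(q+.5)/4-.5
        ~~~~^^^^^^^^
  File "h.py", line 20, in blue
    m=big(cv2.morphologyEx(m.astype(np.uint8),cv2.MORPH_CLOSE,np.ones((5,5))))
  File "h.py", line 15, in big
    n,l,s,c=cv2.connectedComponentsWithStats(m.astype(np.uint8));i=1+np.argmax(s[1:,4]);return (l==i).astype(np.uint8)
                                                                     ~~~~~~~~~^^^^^^^^^
    return _wrapfunc(a, 'argmax', axis=axis, out=out, **kwds)
    return bound(*args, **kwds)
ValueError: attempt to get argmax of an empty sequence
```

{"name": "apply_moves", "arguments": {"targets": [[-0.2,0.08,0,0,0,0],[-0.2,0,0,0,0,0],[-0.2,0,0,0,0,0],[-0.15,0,0,0,0,0],[-0.1,0,0,0,0,0],[-0.08,0,0,0,0,0],[-0.05,0,0,0,0,0],[-0.05,0,0,0,0,0],[-0.05,0,0,0,0,0],[-0.05,0,0,0,0,0],[0,0,0,0,0,0]]}}

```text
clock: 17.92
eef_pos: [557.5, 104.0, 9.1]
tool_rot: [-1.575, -0.013, -2.996]
force: [-0.5, -1.1, 0.0]
width: 19.9
```

{"name": "apply_moves", "arguments": {"targets": [[-0.03,0,0,0,0,0],[-0.03,0,0,0,0,0],[0,0,0,0,0,0]]}}

```text
clock: 18.3
eef_pos: [557.9, 104.0, 9.0]
tool_rot: [-1.574, -0.017, -2.995]
force: [-4.3, -1.6, 2.2]
width: 19.9
```

{"name": "apply_moves", "arguments": {"targets": [[-0.04,0,0,0,0,0],[-0.04,0,0,0,0,0],[0,0,0,0,0,0]]}}

```text
clock: 18.68
eef_pos: [558.0, 103.9, 8.8]
tool_rot: [-1.573, -0.023, -2.996]
force: [-11.1, -1.4, 8.2]
width: 20.0
```

Run:
```python
from h import *
s=read_state();print(stopf(s["eef_pos"]),s["force"])
a=get_image("top");b=get_image("side")
c=lambda im,x,y:cv2.resize(im[y:y+75,x:x+100],(400,300),interpolation=cv2.INTER_CUBIC)
cv2.imwrite("pics/c5.png",np.vstack([np.hstack([cv2.resize(a[140:200,190:250],(600,600),interpolation=cv2.INTER_CUBIC)])])[:,:,::-1])
cv2.imwrite("pics/c5b.png",np.hstack([c(a,185,135),c(b,170,180)])[:,:,::-1])
```

```text
[-94.08275563 -39.10701639] [-11.13523555  -1.36779652   8.17315028]
```

View pics/c5b.png

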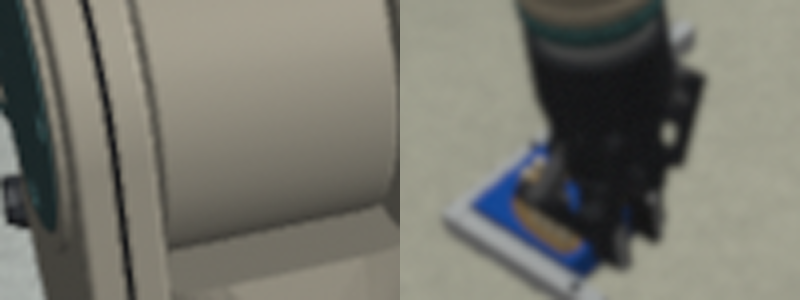

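Side crop: the cast sits in the corner, and the force rose to 11 N with no advance, so it is against the back arm. I withdraw and give it a light +y nudge to confirm the side contact.

{"name": "apply_moves", "arguments": {"targets": [[0.3,-0.02,0,0,0,0],[0.5,0,0,0,0,0],[0,-0.8,0,0,0,0],[0,-0.8,0,0,0,0],[0,-0.7,0,0,0,0],[-0.72,0,0.56,0,0,0],[-0.72,0,0.56,0,0,0],[-0.72,0,0.56,0,0,0],[0,0,0,0,-1,0],[0,0,0,0,-1,0],[0,0,0,0,-1,0],[0,0,0,0,-1,0]]}}

```text
clock: 20.27
eef_pos: [628.6, 46.4, 101.1]
tool_rot: [-1.581, -0.007, -2.432]
force: [-1.0, -0.1, 0.3]
width: 20.1
```

{"name": "apply_moves", "arguments": {"targets": [[0,0,0,0,-1,0],[0,0,0,0,-1,0],[0,0,0,0,-1,0],[0,0,0,0,-1,0],[0,0,0,0,-1,0],[0,0,0,0,-1,0],[0,0,0,0,-1,0],[0,0,0,0,-0.2,0],[0,0,0,0,0,0]]}}

```text
clock: 21.4
eef_pos: [627.7, 46.1, 100.9]
tool_rot: [-1.584, 0.004, -1.434]
force: [1.0, -0.0, 0.0]
width: 20.1
```

Run:
```python
from h import *
look()
b=get_image("side");a=get_image("top")
c=lambda im,x,y:cv2.resize(im[y:y+75,x:x+75],(400,400),interpolation=cv2.INTER_CUBIC)
cv2.imwrite("pics/c6.png",np.hstack([c(a,185,140),c(b,175,190)])[:,:,::-1])
```

```text
tcp' [ -33.3 -106.3] z 100.9 yaw -82.1 F [ 1. -0.  0.]
top [[-6.0, -70.0], [-86.0, -69.0], [-86.0, -5.0], [-6.0, -3.0]]
side [[-80.0, -65.0], [-93.0, -52.0], [-93.0, -5.0], [-74.0, -1.0], [-36.0, -28.0], [-32.0, -38.0]]
```

View pics/c6.png

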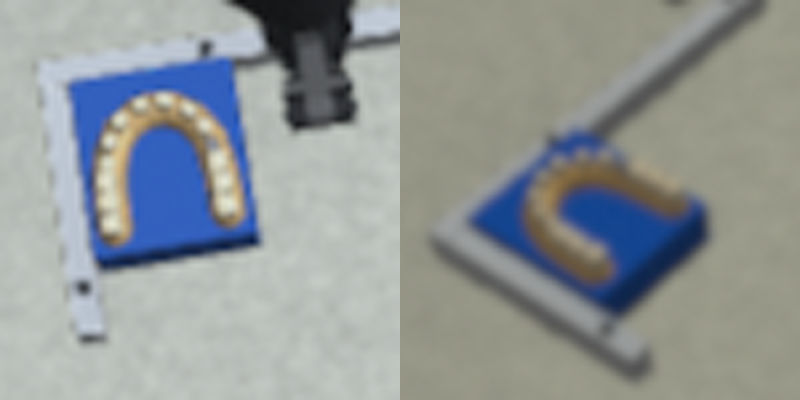

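The top crop shows the cast tight in the corner. The computed front edge is at x' = -6, so I check it against the bar's own outer edge in the same picture before the nudge.

{"name": "apply_moves", "arguments": {"targets": [[0,0.8,0,0,0,0],[0,0.8,0,0,0,0],[0,0.4,0,0,0,0],[0,0.25,0,0,0,0],[0,0,0,0,0,0]]}}

```text
clock: 22.22
eef_pos: [626.0, 46.3, 10.7]
tool_rot: [-1.586, 0.004, -1.432]
force: [0.3, 0.8, 0.1]
width: 20.0
```

Run:
```python
from h import *
print(read_state()["eef_pos"])
cr=lambda p:(185+(p[0]+.5)*75/400-.5,140+(p[1]+.5)*75/400-.5)
for k,p,z in [("outer corner",(38,63),18),("back outer @hole",(205,38),18),("hole back",(207,47),18),("hole side",(83,288),18),("side bar end outer",(80,340),18),("side bar end inner",(104,336),18),("cast FL",(68,84),24),("cast FR",(231,59),24),("cast BL",(100,258),24),("cast BR",(259,238),24)]:
    print(k,stopf(onz("top",cr(p),z)).round(1))
t=np.load("top0.npy")
# profile across both bars in the empty start image
for nm,A,B in [("back, x' at y'=-35",lambda s:(s,-35),None),("back y'=-60",lambda s:(s,-60),None),("side, y' at x'=-40",lambda s:(-40,s),None),("side x'=-95",lambda s:(-95,s),None)]:
    v=[]
    c=calibration("top");Ti=np.linalg.inv(c["world_from_camera"])
    for s in range(-14,20):
        w=R@np.array(A(s))+C;q=Ti@np.r_[w,18,1];u=q[:2]/q[2]*c["fx"]+[c["cx"],c["cy"]]
        v.append(int(cv2.getRectSubPix(t,(1,1),tuple(map(float,u))).mean()))
    print(nm,v)
```

```text
[625.96039731  46.27417627  10.7364862 ]
outer corner [ 9.  10.6]
back outer @hole [  7.8 -61.3]
hole back [  3.7 -61.5]
hole side [-92.4   5.8]
side bar end outer [-114.4   10.2]
side bar end inner [-1.144e+02  1.000e-01]
cast FL [-4.6 -1.2]
cast FR [ -5.5 -71.1]
cast BL [-82.5  -3.7]
cast BR [-85.3 -70.6]
back, x' at y'=-35 [63, 63, 63, 64, 65, 67, 69, 70, 71, 77, 100, 123, 139, 154, 163, 163, 162, 162, 162, 163, 165, 166, 164, 162, 158, 154, 150, 149, 148, 148, 148, 149, 151, 153]
back y'=-60 [63, 63, 63, 64, 65, 67, 68, 70, 70, 69, 88, 112, 129, 128, 127, 103, 79, 70, 76, 83, 105, 125, 137, 146, 152, 151, 151, 152, 152, 152, 153, 153, 152, 151]
side, y' at x'=-40 [65, 64, 64, 64, 64, 64, 64, 64, 64, 69, 75, 90, 109, 128, 144, 159, 161, 163, 163, 162, 162, 163, 162, 158, 153, 147, 141, 142, 147, 151, 151, 152, 153, 153]
side x'=-95 [155, 154, 154, 153, 152, 152, 151, 151, 150, 150, 149, 146, 145, 146, 145, 145, 146, 130, 115, 112, 112, 120, 135, 145, 149, 150, 145, 140, 144, 151, 155, 155, 155, 156]
```

The bar's own edges put the true inside corner at about x' = -4, y' = -1.5. The cast's edges at -5 and -2.4 therefore agree with flush. Now the gentle +y nudge.

{"name": "apply_moves", "arguments": {"targets": [[-0.15,0,0,0,0,0],[-0.15,0,0,0,0,0],[-0.12,0,0,0,0,0],[-0.08,0,0,0,0,0],[-0.04,0,0,0,0,0],[-0.04,0,0,0,0,0],[0,0,0,0,0,0]]}}

```text
clock: 23.1
eef_pos: [622.7, 69.1, 10.8]
tool_rot: [-1.585, 0.004, -1.432]
force: [-0.0, 0.4, 0.4]
width: 20.3
```

{"name": "apply_moves", "arguments": {"targets": [[-0.03,0,0,0,0,0],[-0.03,0,0,0,0,0],[-0.02,0,0,0,0,0],[0,0,0,0,0,0]]}}

```text
clock: 23.6
eef_pos: [622.5, 70.2, 10.8]
tool_rot: [-1.586, 0.001, -1.433]
force: [0.2, -5.0, 1.9]
width: 20.2
```

Side contact comes at the same place as before (y' = -81.6, 5 N). I withdraw and check.

{"name": "apply_moves", "arguments": {"targets": [[0.2,0,0,0,0,0],[0.6,0,0,0,0,0],[0,-0.8,0,0,0,0],[0,-0.9,0,0,0,0],[0,-0.9,0,0,0,0],[0,-0.9,0,0,0,0],[0.9,0,-0.5,0,0,0],[0.9,0,-0.5,0,0,0],[0.9,0,-0.5,0,0,0],[0.9,0,-0.5,0,0,0],[0,0,0,0,0,0]]}}

```text
clock: 24.98
eef_pos: [568.1, -117.3, 150.7]
tool_rot: [-1.587, 0.003, -1.437]
force: [0.2, 0.2, -0.6]
width: 20.1
```

Run:
```python
from h import *
look()
a=get_image("top");b=get_image("side")
out=np.hstack([cv2.resize(a[140:215,185:260],(400,400),interpolation=cv2.INTER_CUBIC),cv2.resize(a[100:380,90:370],(400,400),interpolation=cv2.INTER_AREA)])
cv2.imwrite("pics/c7.png",out[:,:,::-1])
# unmoved things: compare with start
for n,im in(("top",a),("side",b)):
    d=(np.abs(im.astype(int)-np.load(n+"0.npy").astype(int)).max(2)>45).astype(np.uint8)
    n_,l,s,c=cv2.connectedComponentsWithStats(cv2.morphologyEx(d,cv2.MORPH_OPEN,np.ones((2,2))))
    print(n,[r.tolist() for r in s[1:] if r[4]>8])
```

```text
tcp' [-115.6 -259.5] z 150.7 yaw -82.4 F [ 0.2  0.2 -0.6]
top [[-6.0, -70.0], [-87.0, -69.0], [-86.0, -5.0], [-6.0, -3.0]]
side [[-80.0, -65.0], [-93.0, -53.0], [-93.0, -5.0], [-74.0, -1.0], [-36.0, -28.0], [-32.0, -38.0]]
top [[318, 45, 71, 33, 429], [302, 67, 258, 353, 40359], [200, 152, 34, 37, 976], [323, 195, 35, 39, 1131], [545, 199, 8, 5, 16], [545, 332, 15, 10, 79], [446, 415, 4, 4, 12]]
side [[527, 0, 33, 30, 625], [301, 13, 10, 9, 56], [522, 40, 27, 25, 350], [540, 40, 20, 58, 714], [489, 63, 58, 160, 5150], [305, 67, 4, 5, 13], [265, 81, 53, 73, 2101], [540, 96, 11, 8, 54], [304, 182, 42, 34, 778], [206, 216, 6, 4, 17], [501, 216, 6, 5, 24], [468, 218, 30, 75, 757], [190, 222, 44, 25, 526], [497, 226, 8, 6, 28], [520, 228, 3, 7, 17], [513, 230, 5, 7, 23], [537, 233, 6, 8, 27], [500, 239, 7, 23, 51], [496, 241, 20, 48, 412], [508, 258, 13, 32, 229], [498, 263, 3, 5, 10], [502, 298, 39, 22, 522], [552, 307, 8, 5, 29], [551, 323, 9, 4, 25]]
```

View pics/c7.png

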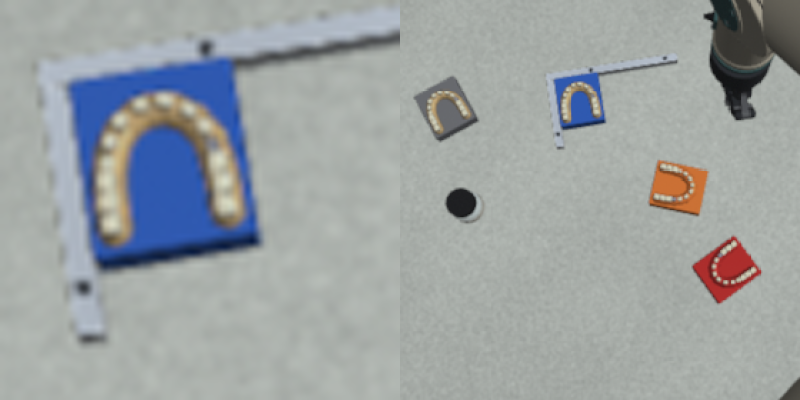

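The cast sits in the corner, and no other object differs from the start pictures. The robot is clear, so I hand in.

```bash
python3 -c "
from cell import *
print(finish_job(), read_state()['clock'])"
```

```text
the job is handed in; nothing more can be done
the job is handed in; nothing more can be done
```

I pushed the blue cast into the aluminium corner stop and handed the job in at about 25 s. I used only the part-open fingers low on the base: first towards the back arm, then sideways along it. I then pressed it against the side arm, the back arm, and lightly against the side arm again.

**Last checks**
- **Contact:** Both faces blocked the push with no further advance, at about 11 N on the back arm and 5–6 N on the side arm. The two side pushes stopped within 0.1 mm of each other.
- **Final picture:** The cast is square in the corner. None of the other objects I could see had moved, and the robot is about 150 mm above the bench, well clear. The arm hid part of the right side, where the dish and handpiece stand, in the last top view.

**One disagreement:** My first estimate of the corner left the cast about 5 mm short of the back arm. The bar's own edges in the pictures showed that estimate was about 4 mm out. Measured against those edges the cast is flush to within about 1–2 mm, which is as fine as the cameras resolve.

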